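# Put the vials back in their colour-coded stands

### The job

The three vials have got into each other's stands. Rearrange them so that each stands upright in the stand whose ring has the colour of its cap: begin by parking one vial upright in the spare grey stand and letting go of it there, and leave the grey stand empty at the end. Never tip a vial over, and leave the stapler and the white carton where they lie.

Things in the scene. Friction and masses are not known exactly. Their poses are not given: they have to be found in the camera images.
- vial_red_mid (a point): white injection vial with a red cap and a red band, 24 mm across, 56 mm tall, about 22 g, standing upright and loose in one of the stands; this point is on its axis, half-way up (28 mm above its base), z up. The body is a plain cylinder up to 45 mm above the base, the cap above is narrower
- vial_blue_mid (a point): white injection vial with a blue cap and a blue band, 24 mm across, 51 mm tall, about 22 g, standing upright and loose in one of the stands; this point is on its axis, half-way up (25.5 mm above its base), z up. The body is a plain cylinder up to 40 mm above the base, the cap above is narrower
- vial_green_mid (a point): white injection vial with a green cap and a green band, 24 mm across, 56 mm tall, about 22 g, standing upright and loose in one of the stands; this point is on its axis, half-way up (28 mm above its base), z up. The body is a plain cylinder up to 45 mm above the base, the cap above is narrower
- stand_red: fixed round stand with a red ring and a white well, meant for the vial with the red cap; 75 mm across, its rim is 7 mm high; the shallow well in the middle is 44 mm wide and its floor is 3 mm above the desk; origin on the axis at the desk top, z up. A printer 0.37 m tall stands behind the stands on the left: its front is at x = 0.52 and its right side at y = 0.07
- stand_blue: fixed round stand with a blue ring and a white well, meant for the vial with the blue cap; 75 mm across, its rim is 7 mm high; the shallow well in the middle is 44 mm wide and its floor is 3 mm above the desk; origin on the axis at the desk top, z up. A printer 0.37 m tall stands behind the stands on the left: its front is at x = 0.52 and its right side at y = 0.07
- stand_green: fixed round stand with a green ring and a white well, meant for the vial with the green cap; 75 mm across, its rim is 7 mm high; the shallow well in the middle is 44 mm wide and its floor is 3 mm above the desk; origin on the axis at the desk top, z up. A printer 0.37 m tall stands behind the stands on the left: its front is at x = 0.52 and its right side at y = 0.07
- stand_grey: fixed round stand with a grey ring and a white well, the spare, empty at the start; 75 mm across, its rim is 7 mm high; the shallow well in the middle is 44 mm wide and its floor is 3 mm above the desk; origin on the axis at the desk top, z up. A printer 0.37 m tall stands behind the stands on the left: its front is at x = 0.52 and its right side at y = 0.07
- stapler: bystander: blue and black stapler lying on the desk, 132x32x51 mm, origin under its centre, x along its length
- carton: bystander: small white flat carton, 50x85x22 mm (x, y, z), origin under its centre
There are look-alikes about, which are no part of the job. Leave any black or yellow look-alike of the part that bears vial_blue_mid alone. What is shaped like the stand_grey but black is not meant.

How it is judged:
On the way:
1. one of the vials stands released in the grey stand (((horizontal distance between vial_red_mid and stand_grey below 0.012 m and z of vial_red_mid in the frame of stand_grey below 0.036 m and angle between vial_red_mid's own z axis and vertical below 0.1 rad and linear speed of vial_red below 0.02 m/s and contact force between vial_red and the fingers below 0.1 N) or (horizontal distance between vial_blue_mid and stand_grey below 0.012 m and z of vial_blue_mid in the frame of stand_grey below 0.036 m and angle between vial_blue_mid's own z axis and vertical below 0.1 rad and linear speed of vial_blue below 0.02 m/s and contact force between vial_blue and the fingers below 0.1 N) or (horizontal distance between vial_green_mid and stand_grey below 0.012 m and z of vial_green_mid in the frame of stand_grey below 0.036 m and angle between vial_green_mid's own z axis and vertical below 0.1 rad and linear speed of vial_green below 0.02 m/s and contact force between vial_green and the fingers below 0.1 N))), for 0.2 s.
At the end, for the whole second after the job is handed in: each vial stands upright (within 0.1 rad) on the well floor of the stand with the ring in its cap's colour, its axis within 12 mm of the stand's, released and at rest; the grey stand is therefore empty (horizontal distance between vial_red_mid and stand_red below 0.012 m and z of vial_red_mid in the frame of stand_red below 0.036 m and angle between each of vial_red_mid, vial_blue_mid, vial_green_mid's own z axis and vertical below 0.1 rad and linear speed of each of vial_red, vial_blue, vial_green below 0.02 m/s and contact force between each of vial_red, vial_blue, vial_green and the fingers below 0.1 N and horizontal distance between vial_blue_mid and stand_blue below 0.012 m and z of vial_blue_mid in the frame of stand_blue below 0.036 m and horizontal distance between vial_green_mid and stand_green below 0.012 m and z of vial_green_mid in the frame of stand_green below 0.036 m); the robot touches nothing.
It fails at once if a vial is tipped by more than 0.6 rad (angle between any of vial_red_mid, vial_blue_mid, vial_green_mid's own z axis and vertical above 0.6 rad).
It fails at once if the stapler is moved by more than 20 mm (distance of stapler from where it was at the start of the episode above 0.02 m).
It fails at once if the carton is moved by more than 20 mm (distance of carton from where it was at the start of the episode above 0.02 m).
It also fails if it takes over 104 s, if anything falls off the work surface, if the arm or the gripper's body presses on something with over 40 N, if the wrist force passes 120 N, or if a joint passes its speed limit or range.

### The arm

A 6-joint arm with a two-finger parallel gripper is mounted at the origin on the work surface; the furniture and walls round the work are solid. World frame = base frame: x ahead of the robot, y to its left, z up, the work surface at z = 0. Lengths are in m, angles in rad, forces in N, time in s.
With the tool pointing down it reaches from about 0.35 to 0.975 m from the base axis. Payload 4.9 kg.
Tool frame: the origin (TCP) lies on the centre line of the jaws, within the pads' length; the fingertips stand 14 mm ahead of it and the grasp point (between the pads) lies 5 mm behind it (manip.nose_length is the distance from the TCP to the fingertips, in m); z points along the fingers, y is the line along which they close (so a half turn about z gives the same grasp; the last joint's range is limited). The gripper opens to 85 mm and grips with 20 to 120 N. Pads are 22 mm wide; open, the fingers measure 114 mm over their backs; the gripper's body (76 mm by 85 mm) begins 54 mm behind the grasp point. The pads swing forward as they close: fully open they stand 13 mm farther back than shut.
Start: joints at [-1.364, 0.053, 1.613, -0, 1.476, -0.119], TCP at [0.2, -0.592, 0.245] pointing down, gripper open.
Joint ranges: [-3.01, 3.01], [-1.01, 2.22], [0.06, 2.58], [-1.02, 4.17], [0.09, 2.62], [-3.14, 3.14]. Speed limits (rad/s): [2.57, 2.57, 3.14, 3.14, 3.14, 3.14].

### API

Orientations are given as a unit quaternion [w, x, y, z].
In Python, from plant import manip, imaging gives the robot as it stands.
- The arm moves only by the tool play_rows, never from a script. Its argument "commands" is a list of rows, each a list of 6 numbers: the shift along the tool's x, y, z in mm, then the turn, a rotation vector about the tool's x, y, z in degrees. A call has 1 to 5 rows; each row shifts and turns the commanded pose from where the row before left it, along the tool's axes as they then stand; what a row does not reach is not made up. A row lasts 1/12 s, in which the tool goes at most 41.7 mm and 7.16 degrees, less where a joint would pass 70% of its speed; a pose out of reach is approached as far as the arm can. A call is refused whole if a number of a shift passes 41.7 or a number of a turn 7.16, either way. A call with a gripper value outside its range is refused whole. "hand" is the finger opening in mm, from 0 to 85.4, set as the call begins (left out, the last holds). The fingers move at their own pace and stop on an object; the grip force is fixed at half the most. Time passes only in rows, so rows that do not move let the fingers close. It gives the time, the measured TCP pose, the force, the opening and the grip force at its end, in the units of the state.
- manip.state(): the state, without advancing time (a new reading comes with each control period).
- imaging.grab_frame(name): name is "scene" or "top" or "wrist"; returns a dict with "image" (480x640x3 uint8, red, green, blue), "fx", "fy", "cx", "cy" (pixels), "R" (3x3) and "t" (3): a world point X has camera coordinates R X + t; the wrist camera has in their place "mount" (4x4, takes a point from camera to tool coordinates, whose origin is the TCP and whose axes are the flange's). Camera axes: x right, y down, z forward; pixel columns grow to the right and rows downward; lengths in m; the calibration is good to about 2 mm. A picture is of the moment at which its call begins: read the wrist's pose just before it. There is no depth.
- manip.job_done(): hands the job in; it is judged then, once.
The state is a dict: "time": time; "joint_pos": joint angles; "joint_vel": joint speeds; "joint_efforts": joint torques, N m; "tool_pos": TCP position; "tool_rot": TCP orientation; "contact_force": force on the tool from outside, world axes, zero at the start; "ft_torque": the same for the moment, N m; "gripper_width": opening from 0.0 (shut) to 1.0 (fully open); "grasp_force": force on a finger pad.
Only numpy, scipy, OpenCV 4.12 (cv2) and the standard library are available. Lean on these libraries where they do the work, as an engineer would, in place of code of your own. Each camera call takes 0.05 s, during which the arm holds its last target. There are 200 camera calls.

## Working session

There is one attempt and no reset: what is moved stays moved. The work goes in short steps, Python scripts to look and compute and a tool call to move; the robot and the scene stay as the last step left them, time stands still between calls to the robot, and variables do not carry over. Pictures are saved under pics/ and viewed, at most 14 in all, crops included, and the job is handed in when it is done.

Besides the shell and the picture viewer there is one more tool, called after ">>>" by a JSON object that holds its "name" and its "arguments". play_rows: Moves the arm, as the interface text tells. Its arguments: {"type":"object","properties":{"commands":{"type":"array","items":{"type":"array","items":{"type":"number"}}},"hand":{"type":"number"}},"required":["commands"]}

```bash
mkdir -p pics; ls; python3 - <<'E'
from plant import manip, imaging
import cv2
s=manip.state();print(s)
for n in("scene","top"):
    f=imaging.grab_frame(n);cv2.imwrite(f"pics/{n}0.png",f["image"][:,:,::-1]);print(n,f["fx"],f["cx"],f["cy"],f["R"],f["t"])
E
```

```text
pics
{'time': 0.0, 'joint_pos': array([-1.36403185e+00,  5.33444377e-02,  1.61431715e+00,  2.23892769e-06,
        1.47601827e+00, -1.19028945e-01]), 'joint_vel': array([-0.00136497,  0.00190175, -0.00151219, -0.00038488,  0.00051171,
       -0.00088988]), 'joint_efforts': array([ 1.56382477e-03, -3.93680656e+01, -3.70173240e+01, -1.27363428e-04,
        7.14629365e-03, -1.22418694e-06]), 'tool_pos': array([ 0.19989578, -0.59152846,  0.24405687]), 'tool_rot': array([-1.04264818e-03,  9.86761123e-01,  1.62177053e-01, -4.46526079e-05]), 'contact_force': array([ 0.36327966, -0.20513047, -0.103606  ]), 'ft_torque': array([ 0.00665798, -0.02430465,  0.01852493]), 'grasp_force': 0.0, 'gripper_width': 0.9985623809829042}
scene 461.10868888152663 321.49834631492445 245.8209725163551 [[-0.58921416 -0.80769258 -0.02143276]
 [-0.4062435   0.31907699 -0.85624535]
 [ 0.69842171 -0.49580497 -0.51612454]] [0.31856597 0.21834663 0.57691521]
top 546.7629355354352 311.8604595334173 240.76317979638972 [[ 0.00986604 -0.99958081  0.02721878]
 [-0.99292703 -0.01301382 -0.11801081]
 [ 0.11831556 -0.02586196 -0.9926392 ]] [0.04230135 0.46567412 1.01461775]
```

View pics/scene0.png

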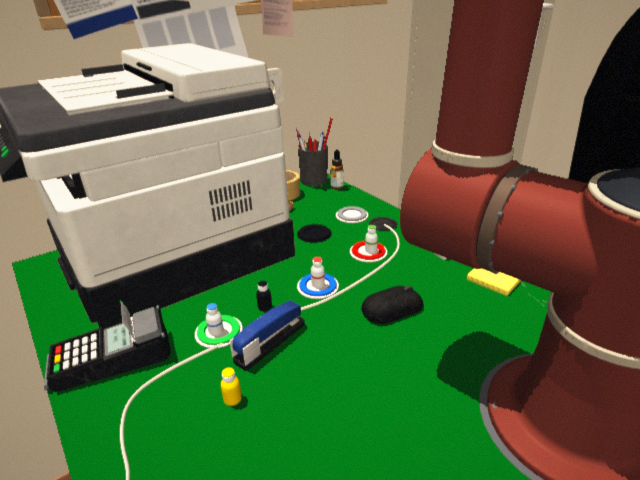

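View pics/top0.png

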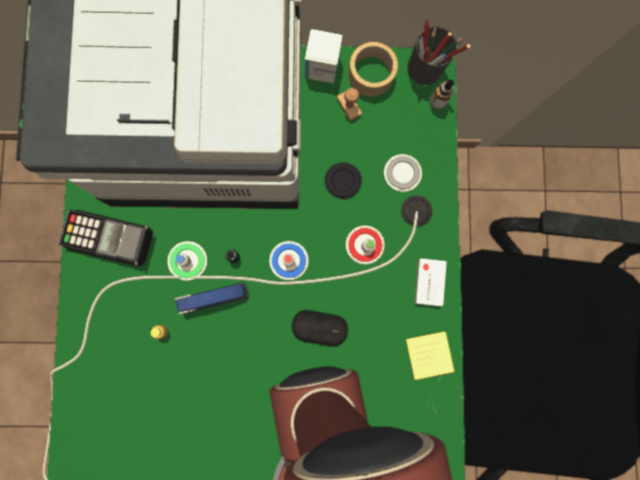

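The green stand at (187,260) holds the blue vial, the blue stand at (289,260) holds red, and the red stand at (365,245) holds green. The grey stand is empty at (403,173). The black and yellow look-alikes are at (233,257) and (159,332), the stapler at (210,298) and the carton at (431,283).

```bash
cat >h.py <<'E'
import numpy as np, cv2
from plant import manip, imaging
from scipy.spatial.transform import Rotation as Ro
def cast(f,uv,z):
    d=np.array([(uv[0]-f["cx"])/f["fx"],(uv[1]-f["cy"])/f["fy"],1.])
    R=np.array(f["R"]);t=np.array(f["t"]);o=-R.T@t;w=R.T@d
    return o+w*(z-o[2])/w[2]
def proj(f,X):
    c=np.array(f["R"])@X+f["t"];return np.array([f["fx"]*c[0]/c[2]+f["cx"],f["fy"]*c[1]/c[2]+f["cy"]])
def mask(im,col):
    h=cv2.cvtColor(im,cv2.COLOR_RGB2HSV).astype(int);H,S,V=h[...,0],h[...,1],h[...,2]
    if col=="red": return ((H<8)|(H>172))&(S>150)&(V>110)
    if col=="blue": return (H>95)&(H<125)&(S>120)&(V>90)
    if col=="green": return (H>45)&(H<80)&(S>120)&(V>150)
    if col=="grey": return (S<60)&(V>90)
    if col=="cgreen": return (H>38)&(H<80)&(S>70)&(V>100)
def wristf():
    s=manip.state();f=dict(imaging.grab_frame("wrist"));M=np.array(f["mount"])
    q=s["tool_rot"];Rt=Ro.from_quat([q[1],q[2],q[3],q[0]]).as_matrix()
    Rc=Rt@M[:3,:3];tc=Rt@M[:3,3]+s["tool_pos"];f["R"]=Rc.T;f["t"]=-Rc.T@tc;return f,s
E
python3 - <<'E'
from h import *
f=imaging.grab_frame("top");im=f["image"]
c={"green":(187,260),"blue":(289,260),"red":(365,245),"grey":(403,173)}
for k,(u,v) in c.items():
    m=np.zeros((480,640),np.uint8);r=24;m[v-r:v+r,u-r:u+r]=mask(im,k)[v-r:v+r,u-r:u+r]
    p=np.argwhere(m)[:,::-1].astype(np.int32);h=cv2.convexHull(p);e=cv2.fitEllipse(h)
    print(k,len(p),e,cast(f,e[0],.007))
for k,uv in {"blue":(181,259),"red":(289,258),"green":(370,243),"blackvial":(233,255),"yellow":(159,331)}.items(): print(k,cast(f,uv,.053))
for n,uv in {"stapler1":(178,306),"st2":(244,290),"cart":(431,283)}.items():print(n,cast(f,uv,.03))
w,s=wristf();print(w["mount"],w["fx"])
o=im[210:300,140:440];cv2.imwrite("pics/topc.png",cv2.resize(o,None,fx=2.6,fy=2.6,interpolation=2)[:,:,::-1])
cv2.imwrite("pics/w0.png",w["image"][:,:,::-1])
E
```

```text
green 329 ((186.71595764160156, 260.6779479980469), (31.273807525634766, 31.797557830810547), 75.46066284179688) [0.42585449 0.28728349 0.007     ]
blue 416 ((288.5, 260.14410400390625), (32.3157958984375, 32.49939727783203), 0.0) [0.42925382 0.09188649 0.007     ]
red 410 ((364.86431884765625, 244.44461059570312), (31.9240665435791, 32.415889739990234), 137.8818359375) [ 0.4616812  -0.05609732  0.007     ]
grey 1119 ((402.480224609375, 172.67518615722656), (36.868324279785156, 38.076717376708984), 119.30924987792969) [ 0.60566727 -0.13103576  0.007     ]
blue [0.42515558 0.28855649 0.053     ]
red [0.4294265  0.09026729 0.053     ]
green [ 0.45928446 -0.05998733  0.053     ]
blackvial [0.43371359 0.19353532 0.053     ]
yellow [0.29416208 0.32312752 0.053     ]
stapler1 [0.33930283 0.29565753 0.03      ]
st2 [0.37026282 0.17395402 0.03      ]
cart [ 0.38722463 -0.17872295  0.03      ]
[[ 5.19668041e-05 -9.50578968e-01 -3.10482887e-01  7.94656861e-02]
 [ 9.99999806e-01 -1.43562356e-04  6.06906717e-04  2.06412064e-04]
 [-6.21486416e-04 -3.10482859e-01  9.50578775e-01 -1.27745223e-01]
 [ 0.00000000e+00  0.00000000e+00  0.00000000e+00  1.00000000e+00]] 344.3340320745458
```

View pics/topc.png

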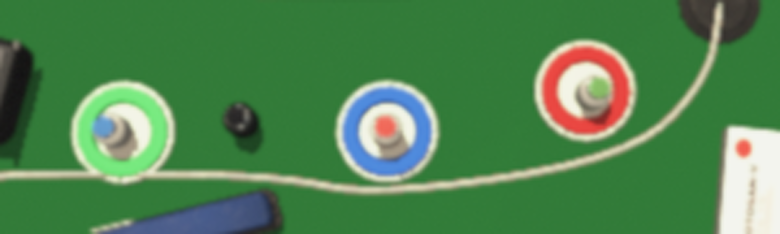

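The crop confirms the colours, with the caps roughly centred in the wells. I'll turn the tool so that x points along world +y. The fingers then close along world x and the camera stays clear of the printer.

>>> {"name": "play_rows", "arguments": {"commands": [[0, 0, 0, 0, 0, -7.13], [0, 0, 0, 0, 0, -7.13], [0, 0, 0, 0, 0, -7.13], [0, 0, 0, 0, 0, -7.13], [0, 0, 0, 0, 0, -7.13]]}}

```text
time: 0.62
tool_pos: [0.2, -0.5919, 0.2449]
tool_rot: [-0.0, 0.888, 0.459, 0.0]
contact_force: [-0.2, -0.4, -0.5]
gripper_width: 0.998
grasp_force: 0.0
```

>>> {"name": "play_rows", "arguments": {"commands": [[0, 0, 0, 0, 0, -7.13], [0, 0, 0, 0, 0, -7.13], [0, 0, 0, 0, 0, -7.13], [0, 0, 0, 0, 0, -7.13], [0, 0, 0, 0, 0, -7.13]]}}

```text
time: 1.03
tool_pos: [0.2, -0.5919, 0.245]
tool_rot: [-0.0, 0.705, 0.709, 0.0]
contact_force: [0.7, 0.6, 1.3]
gripper_width: 0.998
grasp_force: 0.0
```

>>> {"name": "play_rows", "arguments": {"commands": [[35, 17, 0, 0, 0, 0], [35, 17, 0, 0, 0, 0], [35, 17, 0, 0, 0, 0], [35, 17, 0, 0, 0, 0], [35, 17, 0, 0, 0, 0]]}}

```text
time: 1.45
tool_pos: [0.2854, -0.4154, 0.2449]
tool_rot: [-0.0, 0.708, 0.707, 0.0]
contact_force: [0.3, -0.1, 0.2]
gripper_width: 0.996
grasp_force: 0.0
```

>>> {"name": "play_rows", "arguments": {"commands": [[35, 17, 0, 0, 0, 0], [35, 17, 0, 0, 0, 0], [35, 17, 0, 0, 0, 0], [35, 17, 0, 0, 0, 0], [35, 17, 0, 0, 0, 0]]}}

```text
time: 1.87
tool_pos: [0.3705, -0.2404, 0.2453]
tool_rot: [0.0, 0.707, 0.707, 0.0]
contact_force: [-0.3, -0.0, -0.1]
gripper_width: 1.0
grasp_force: 0.0
```

>>> {"name": "play_rows", "arguments": {"commands": [[36, 18, 0, 0, 0, 0], [36, 18, 0, 0, 0, 0], [36, 18, 0, 0, 0, 0], [36, 18, 0, 0, 0, 0], [36, 18, 0, 0, 0, 0]], "hand": 60}}

```text
time: 2.28
tool_pos: [0.4607, -0.0602, 0.2454]
tool_rot: [0.0, 0.707, 0.707, 0.0]
contact_force: [0.7, -0.9, -0.2]
gripper_width: 0.705
grasp_force: 0.0
```

>>> {"name": "play_rows", "arguments": {"commands": [[0, 0, 0, 0, 0, 0], [0, 0, 0, 0, 0, 0]]}}

```text
time: 2.45
tool_pos: [0.4607, -0.0603, 0.2451]
tool_rot: [-0.0, 0.706, 0.709, -0.0]
contact_force: [0.0, -0.5, -0.2]
gripper_width: 0.704
grasp_force: 0.0
```

```bash
python3 - <<'E'
from h import *
w,s=wristf();im=w["image"];print(s["tool_pos"],s["tool_rot"])
cv2.imwrite("pics/w1.png",im[:,:,::-1])
for n,X in {"stand":(.4617,-.0561,.007),"cap":(.4593,-.06,.059),"grey":(.6057,-.131,.007)}.items(): print(n,proj(w,np.array(X)))
E
```

```text
[ 0.46065595 -0.06029348  0.24505888] [-2.31407151e-04  7.05635269e-01  7.08575151e-01 -2.62998189e-04]
stand [320.95456307 199.4325422 ]
cap [318.55265847 214.78265854]
grey [446.26532985 264.37962312]
```

View pics/w1.png

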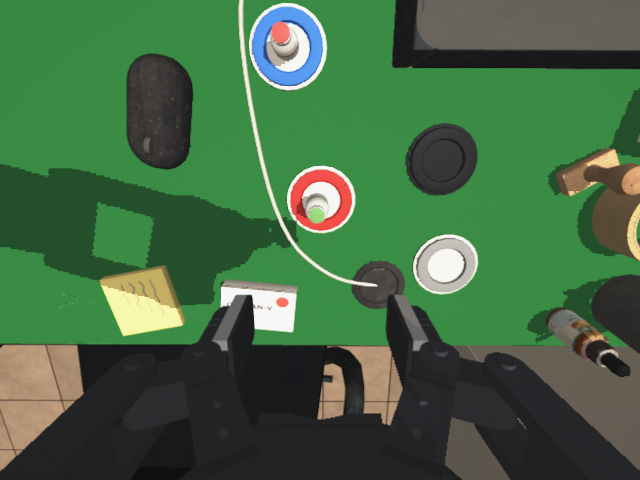

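The wrist view shows the red stand at (321,199) with the green cap at (316,214), the blue stand at (288,46) with the red cap at (281,34), and the grey stand at (446,264). I'll measure all of them from here.

```bash
cat >>h.py <<'E'
def blob(f,col,c,r,z,ell=False):
    im=f["image"];u,v=map(int,c);m=np.zeros((480,640),np.uint8);y0,x0=max(v-r,0),max(u-r,0)
    m[y0:v+r,x0:u+r]=mask(im,col)[y0:v+r,x0:u+r]
    n,l,st,ce=cv2.connectedComponentsWithStats(m);p=np.argwhere(l==1+np.argmax(st[1:,4]))[:,::-1].astype(np.int32)
    if ell: e=cv2.fitEllipse(cv2.convexHull(p));q=e[0]
    else: (q,_)=cv2.minEnclosingCircle(p)
    print(col,len(p),np.round(q,1),np.round(cast(f,q,z),4))
E
python3 - <<'E'
from h import *
w,s=wristf()
blob(w,"red",(321,199),36,.007,1);blob(w,"blue",(288,46),44,.007,1);blob(w,"grey",(446,264),36,.007,1)
blob(w,"cgreen",(316,215),10,.057);blob(w,"red",(281,34),16,.057)
E
```

```text
red 1639 [320.9 198.5] [ 0.4613 -0.0564  0.007 ]
blue 2574 [287.1  44.4] [0.4291 0.0908 0.007 ]
grey 3043 [445.5 262.4] [ 0.604  -0.1302  0.007 ]
cgreen 183 [316.5 214.5] [ 0.457  -0.0616  0.057 ]
red 8 [280.5  39. ] [0.428  0.0848 0.057 ]
```

>>> {"name": "play_rows", "arguments": {"commands": [[0, -2, 36, 0, 0, 0], [0, 0, 36, 0, 0, 0], [0, 0, 36, 0, 0, 0], [0, 0, 36, 0, 0, 0], [0, 0, 36, 0, 0, 0]]}}

```text
time: 2.97
tool_pos: [0.4578, -0.064, 0.064]
tool_rot: [0.001, 0.709, 0.706, 0.0]
contact_force: [0.9, 0.8, -0.5]
gripper_width: 0.704
grasp_force: 0.0
```

>>> {"name": "play_rows", "arguments": {"commands": [[0, 0, 12, 0, 0, 0], [0, 0, 12, 0, 0, 0], [0, 0, 12, 0, 0, 0], [0, 0, 1, 0, 0, 0], [0, 0, 0, 0, 0, 0]]}}

```text
time: 3.38
tool_pos: [0.4573, -0.0634, 0.0277]
tool_rot: [-0.001, 0.708, 0.706, -0.001]
contact_force: [0.5, 0.1, 0.2]
gripper_width: 0.707
grasp_force: 0.0
```

```bash
python3 - <<'E'
from h import *
w,s=wristf();im=w["image"];print(s["tool_pos"],s["contact_force"])
cv2.imwrite("pics/w2.png",im[:,:,::-1])
E
```

```text
[ 0.45734416 -0.06335554  0.02766174] [0.5232686  0.07833361 0.21039527]
```

View pics/w2.png

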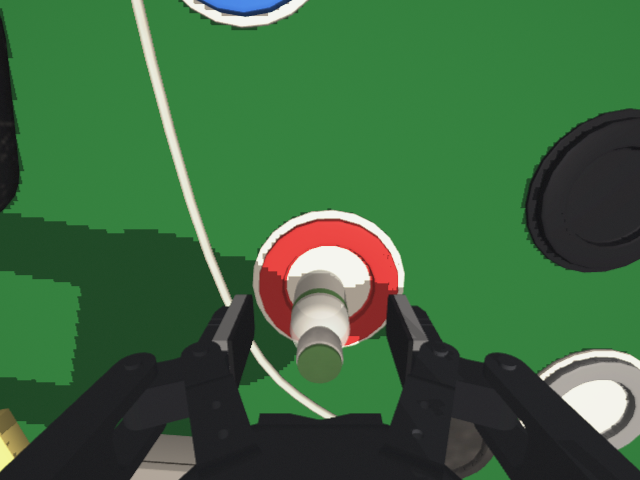

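The vial stands between the open fingers, with its cap top at about (320,362). I'll check the pad offset in y.

```bash
python3 - <<'E'
from h import *
w,s=wristf();print(cast(w,(320,361),.059),cast(w,(319,327),.048), s["tool_pos"])
E
```

```text
[ 0.4580498  -0.05906308  0.059     ] [ 0.45771794 -0.0529272   0.048     ] [ 0.45818556 -0.06337606  0.02858903]
```

>>> {"name": "play_rows", "arguments": {"commands": [[4, 0, 0, 0, 0, 0], [0, 0, 0, 0, 0, 0]]}}

```text
time: 3.65
tool_pos: [0.459, -0.0583, 0.0293]
tool_rot: [0.001, 0.707, 0.707, 0.001]
contact_force: [-0.1, -0.3, -0.6]
gripper_width: 0.705
grasp_force: 0.0
```

>>> {"name": "play_rows", "arguments": {"commands": [[0, 0, 0, 0, 0, 0], [0, 0, 0, 0, 0, 0], [0, 0, 0, 0, 0, 0], [0, 0, 0, 0, 0, 0], [0, 0, 0, 0, 0, 0]], "hand": 10}}

```text
time: 4.07
tool_pos: [0.4588, -0.0583, 0.0288]
tool_rot: [0.0, 0.707, 0.707, 0.0]
contact_force: [-0.3, -0.5, 3.4]
gripper_width: 0.264
grasp_force: 58.8
```

>>> {"name": "play_rows", "arguments": {"commands": [[0, 0, 0, 0, 0, 0], [0, 0, 0, 0, 0, 0], [0, 0, 0, 0, 0, 0]]}}

```text
time: 4.32
tool_pos: [0.4588, -0.0583, 0.0288]
tool_rot: [0.0, 0.707, 0.707, 0.0]
contact_force: [1.1, 0.8, 4.9]
gripper_width: 0.262
grasp_force: 58.8
```

>>> {"name": "play_rows", "arguments": {"commands": [[0, 0, -10, 0, 0, 0], [0, 0, -25, 0, 0, 0], [0, 0, -25, 0, 0, 0], [0, 0, -25, 0, 0, 0], [0, 0, 0, 0, 0, 0]]}}

```text
time: 4.73
tool_pos: [0.4615, -0.0592, 0.119]
tool_rot: [0.004, 0.707, 0.707, 0.002]
contact_force: [1.0, -0.8, 0.6]
gripper_width: 0.265
grasp_force: 58.7
```

>>> {"name": "play_rows", "arguments": {"commands": [[-14.4, 29, 0, 0, 0, 0], [-14.4, 29, 0, 0, 0, 0], [-14.4, 29, 0, 0, 0, 0], [-14.4, 29, 0, 0, 0, 0], [-14.4, 29, 0, 0, 0, 0]]}}

```text
time: 5.15
tool_pos: [0.6038, -0.1308, 0.1122]
tool_rot: [-0.001, 0.707, 0.707, -0.0]
contact_force: [0.1, 0.6, 0.0]
gripper_width: 0.268
grasp_force: 58.8
```

>>> {"name": "play_rows", "arguments": {"commands": [[0, 0, 0, 0, 0, 0], [0, 0, 0, 0, 0, 0]]}}

```text
time: 5.32
tool_pos: [0.6033, -0.1308, 0.1119]
tool_rot: [-0.001, 0.708, 0.707, -0.001]
contact_force: [0.2, 0.4, -1.1]
gripper_width: 0.265
grasp_force: 58.9
```

```bash
python3 - <<'E'
from h import *
w,s=wristf();im=w["image"];print(s["tool_pos"],s["tool_rot"],s["gripper_width"])
cv2.imwrite("pics/w3.png",im[:,:,::-1]);print(proj(w,np.array((.6045,-.1305,.007))))
E
```

```text
[ 0.60334125 -0.13075449  0.11189955] [-1.17942150e-03  7.07562944e-01  7.06649095e-01 -5.88528415e-04] 0.2651455039911949
[321.9472425  242.86887995]
```

View pics/w3.png

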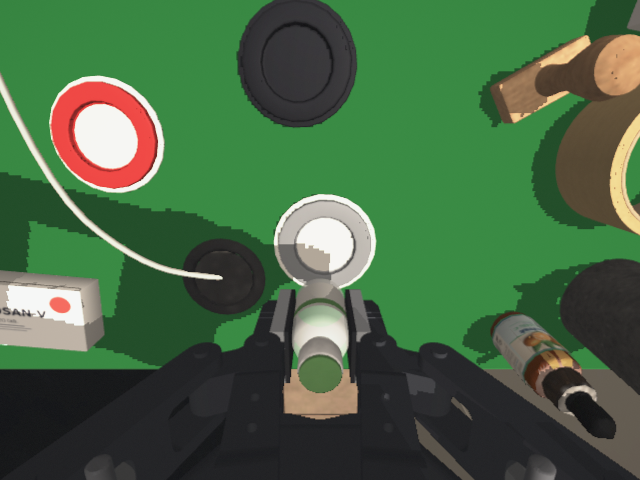

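The green vial hangs upright in the jaws. The grey ring centre is at about (325,243), so I'll shift 2 mm and lower.

>>> {"name": "play_rows", "arguments": {"commands": [[0, 2, 25, 0, 0, 0], [0, 0, 25, 0, 0, 0], [0, 0, 20, 0, 0, 0], [0, 0, 7, 0, 0, 0], [0, 0, 0, 0, 0, 0]]}}

```text
time: 5.78
tool_pos: [0.6023, -0.129, 0.0336]
tool_rot: [-0.003, 0.707, 0.707, -0.001]
contact_force: [0.7, 0.2, -1.5]
gripper_width: 0.263
grasp_force: 58.9
```

>>> {"name": "play_rows", "arguments": {"commands": [[0, 0, 2, 0, 0, 0], [0, 0, 2, 0, 0, 0], [0, 0, 0, 0, 0, 0]]}}

```text
time: 6.03
tool_pos: [0.6061, -0.1305, 0.0338]
tool_rot: [0.001, 0.707, 0.707, 0.001]
contact_force: [0.1, 0.3, 0.0]
gripper_width: 0.263
grasp_force: 58.9
```

>>> {"name": "play_rows", "arguments": {"commands": [[0, 0, 2, 0, 0, 0], [0, 0, 1, 0, 0, 0], [0, 0, 0, 0, 0, 0], [0, 0, 0, 0, 0, 0]]}}

```text
time: 6.37
tool_pos: [0.6054, -0.1304, 0.0294]
tool_rot: [0.0, 0.707, 0.707, 0.0]
contact_force: [0.9, 0.4, -0.4]
gripper_width: 0.261
grasp_force: 58.9
```

>>> {"name": "play_rows", "arguments": {"commands": [[0, 0, 1, 0, 0, 0], [0, 0, 0, 0, 0, 0], [0, 0, 0, 0, 0, 0]]}}

```text
time: 6.62
tool_pos: [0.6056, -0.1305, 0.0288]
tool_rot: [0.0, 0.707, 0.707, 0.0]
contact_force: [-0.2, -0.3, 3.8]
gripper_width: 0.265
grasp_force: 59.1
```

>>> {"name": "play_rows", "arguments": {"commands": [[0, 0, 0, 0, 0, 0], [0, 0, 0, 0, 0, 0], [0, 0, 0, 0, 0, 0], [0, 0, 0, 0, 0, 0], [0, 0, 0, 0, 0, 0]], "hand": 60}}

```text
time: 7.03
tool_pos: [0.6052, -0.1303, 0.0281]
tool_rot: [-0.0, 0.707, 0.707, -0.0]
contact_force: [-0.5, -0.5, -0.8]
gripper_width: 0.7
grasp_force: 0.0
```

>>> {"name": "play_rows", "arguments": {"commands": [[0, 0, -20, 0, 0, 0], [0, 0, -40, 0, 0, 0], [0, 0, -40, 0, 0, 0], [0, 0, -20, 0, 0, 0], [0, 0, 0, 0, 0, 0]]}}

```text
time: 7.45
tool_pos: [0.6091, -0.1316, 0.156]
tool_rot: [0.006, 0.707, 0.707, 0.003]
contact_force: [0.7, -0.8, 0.5]
gripper_width: 0.706
grasp_force: 0.0
```

```bash
python3 - <<'E'
from h import *
w,s=wristf();im=w["image"];print(s["tool_pos"],s["tool_rot"],s["gripper_width"])
cv2.imwrite("pics/w4.png",im[:,:,::-1])
E
```

```text
[ 0.60912181 -0.13158626  0.15597495] [0.005542   0.70726929 0.70691726 0.00272573] 0.7059034035127193
```

View pics/w4.png

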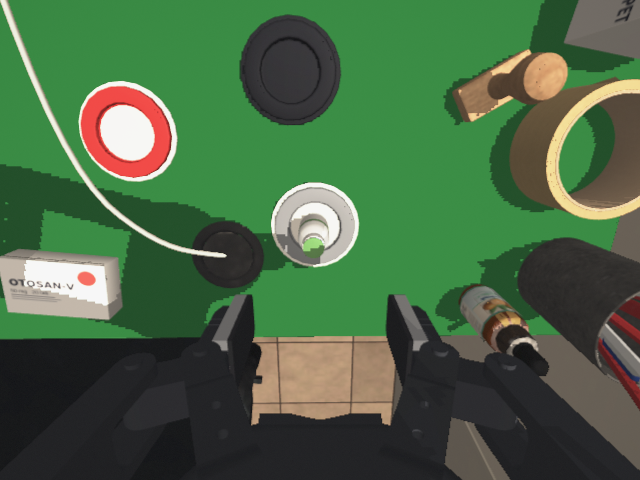

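The green vial stands upright inside the grey well at (313,235). Next is the red vial in the blue stand, approached around the printer corner.

>>> {"name": "play_rows", "arguments": {"commands": [[6, -29, 0, 0, 0, 0], [6, -29, 0, 0, 0, 0], [6, -29, 0, 0, 0, 0], [6, -29, 0, 0, 0, 0], [6, -29, 0, 0, 0, 0]]}}

```text
time: 7.92
tool_pos: [0.4577, -0.0994, 0.1457]
tool_rot: [-0.002, 0.707, 0.707, -0.001]
contact_force: [-0.3, -0.8, 1.7]
gripper_width: 0.706
grasp_force: 0.0
```

>>> {"name": "play_rows", "arguments": {"commands": [[37, -6, 0, 0, 0, 0], [37, -6, 0, 0, 0, 0], [37, -6, 0, 0, 0, 0], [37, -6, 0, 0, 0, 0], [37, -6, 0, 0, 0, 0]]}}

```text
time: 8.33
tool_pos: [0.4286, 0.0862, 0.1464]
tool_rot: [-0.001, 0.708, 0.707, -0.001]
contact_force: [1.6, -0.2, -0.0]
gripper_width: 0.707
grasp_force: 0.0
```

>>> {"name": "play_rows", "arguments": {"commands": [[0, 0, 0, 0, 0, 0], [0, 0, 0, 0, 0, 0]]}}

```text
time: 8.5
tool_pos: [0.4289, 0.0862, 0.1464]
tool_rot: [-0.001, 0.706, 0.708, -0.001]
contact_force: [0.1, -0.7, 1.0]
gripper_width: 0.701
grasp_force: 0.0
```

```bash
python3 - <<'E'
from h import *
w,s=wristf();im=w["image"];print(s["tool_pos"],s["tool_rot"])
c=proj(w,np.array((.4285,.0895,.057)));print(c)
blob(w,"red",c,25,.058)
b=proj(w,np.array((.4291,.0908,.007)));blob(w,"blue",b,60,.007,1)
cv2.imwrite("pics/w5.png",im[:,:,::-1])
E
```

```text
[0.42892111 0.0861597  0.14643216] [-0.00095504  0.70579252  0.70841687 -0.00124512]
[319.79219846 245.79793123]
red 12 [323.  251.5] [0.4307 0.0858 0.058 ]
blue 2955 [320.3 221.4] [0.4287 0.0927 0.007 ]
```

View pics/w5.png

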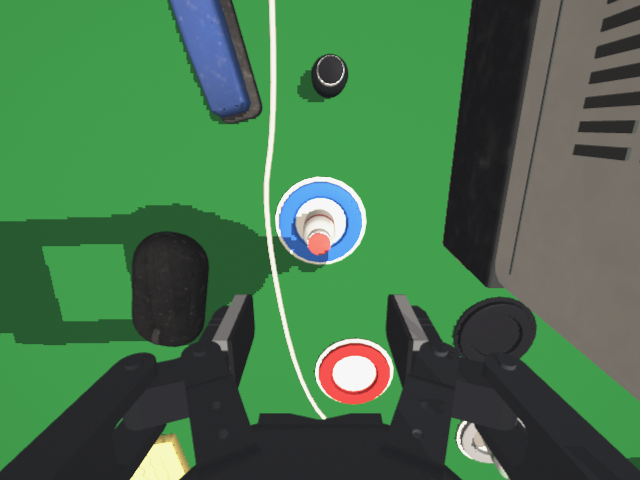

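The red cap is at (319,244), centred over the blue stand, so it is about 4 mm ahead in y.

>>> {"name": "play_rows", "arguments": {"commands": [[4, 0, 25, 0, 0, 0], [0, 0, 30, 0, 0, 0], [0, 0, 30, 0, 0, 0], [0, 0, 25, 0, 0, 0], [0, 0, 7, 0, 0, 0]]}}

```text
time: 8.97
tool_pos: [0.4267, 0.087, 0.0263]
tool_rot: [-0.003, 0.708, 0.706, -0.004]
contact_force: [-0.4, 0.4, -1.5]
gripper_width: 0.701
grasp_force: 0.0
```

>>> {"name": "play_rows", "arguments": {"commands": [[0, 0, 0, 0, 0, 0], [0, 0, 0, 0, 0, 0]]}}

```text
time: 9.13
tool_pos: [0.4309, 0.0879, 0.0316]
tool_rot: [-0.0, 0.708, 0.706, -0.0]
contact_force: [0.3, -0.1, 0.5]
gripper_width: 0.697
grasp_force: 0.0
```

>>> {"name": "play_rows", "arguments": {"commands": [[2, -1, 2, 0, 0, 0], [0, 0, 0, 0, 0, 0]]}}

```text
time: 9.3
tool_pos: [0.4308, 0.0907, 0.0309]
tool_rot: [0.001, 0.707, 0.707, 0.001]
contact_force: [-0.7, 0.5, 0.4]
gripper_width: 0.701
grasp_force: 0.0
```

>>> {"name": "play_rows", "arguments": {"commands": [[0, 0, 0, 0, 0, 0], [0, 0, 0, 0, 0, 0], [0, 0, 0, 0, 0, 0], [0, 0, 0, 0, 0, 0], [0, 0, 0, 0, 0, 0]], "hand": 10}}

```text
time: 9.72
tool_pos: [0.4302, 0.0909, 0.0302]
tool_rot: [0.001, 0.707, 0.707, 0.001]
contact_force: [0.1, 0.0, 5.4]
gripper_width: 0.264
grasp_force: 58.8
```

>>> {"name": "play_rows", "arguments": {"commands": [[0, 0, 0, 0, 0, 0], [0, 0, 0, 0, 0, 0]]}}

```text
time: 9.88
tool_pos: [0.4302, 0.0909, 0.0302]
tool_rot: [0.0, 0.707, 0.707, 0.001]
contact_force: [-1.0, -0.0, 6.1]
gripper_width: 0.262
grasp_force: 58.8
```

>>> {"name": "play_rows", "arguments": {"commands": [[0, 0, -10, 0, 0, 0], [0, 0, -25, 0, 0, 0], [0, 0, -25, 0, 0, 0], [0, 0, -20, 0, 0, 0], [0, 0, 0, 0, 0, 0]]}}

```text
time: 10.3
tool_pos: [0.4323, 0.0909, 0.1142]
tool_rot: [0.003, 0.707, 0.707, 0.003]
contact_force: [0.3, 0.1, 1.2]
gripper_width: 0.264
grasp_force: 58.7
```

>>> {"name": "play_rows", "arguments": {"commands": [[-29.2, 6.2, 0, 0, 0, 0], [-29.2, 6.2, 0, 0, 0, 0], [-29.2, 6.2, 0, 0, 0, 0], [-29.2, 6.2, 0, 0, 0, 0], [-29.2, 6.2, 0, 0, 0, 0]]}}

```text
time: 10.72
tool_pos: [0.4596, -0.0563, 0.1083]
tool_rot: [-0.001, 0.707, 0.707, -0.0]
contact_force: [0.1, 0.7, 0.0]
gripper_width: 0.264
grasp_force: 58.7
```

>>> {"name": "play_rows", "arguments": {"commands": [[0, 0, 0, 0, 0, 0], [0, 0, 0, 0, 0, 0], [0, 0, 0, 0, 0, 0]]}}

```text
time: 10.97
tool_pos: [0.4595, -0.0547, 0.1084]
tool_rot: [-0.001, 0.707, 0.707, -0.0]
contact_force: [-0.1, 0.0, -1.1]
gripper_width: 0.262
grasp_force: 58.8
```

Target TCP is (0.4615, -0.0555), with touchdown at z of about 0.030.

>>> {"name": "play_rows", "arguments": {"commands": [[-1, 2, 20, 0, 0, 0], [0, 0, 25, 0, 0, 0], [0, 0, 20, 0, 0, 0], [0, 0, 7, 0, 0, 0], [0, 0, 0, 0, 0, 0]]}}

```text
time: 11.38
tool_pos: [0.46, -0.0546, 0.0348]
tool_rot: [-0.002, 0.707, 0.707, -0.001]
contact_force: [-0.2, -0.5, 0.0]
gripper_width: 0.259
grasp_force: 58.8
```

>>> {"name": "play_rows", "arguments": {"commands": [[0, 0, 0, 0, 0, 0], [0, 0, 0, 0, 0, 0]]}}

```text
time: 11.55
tool_pos: [0.4634, -0.0561, 0.0387]
tool_rot: [0.001, 0.707, 0.707, 0.001]
contact_force: [0.5, 0.5, 0.5]
gripper_width: 0.264
grasp_force: 58.8
```

>>> {"name": "play_rows", "arguments": {"commands": [[0, -1, 4, 0, 0, 0], [0, 0, 3, 0, 0, 0], [0, 0, 1, 0, 0, 0], [0, 0, 0, 0, 0, 0], [0, 0, 0, 0, 0, 0]]}}

```text
time: 11.97
tool_pos: [0.4619, -0.0564, 0.0302]
tool_rot: [0.0, 0.707, 0.707, 0.0]
contact_force: [-2.1, 0.8, 5.9]
gripper_width: 0.26
grasp_force: 59.2
```

>>> {"name": "play_rows", "arguments": {"commands": [[0, 0, 1, 0, 0, 0], [0, 0, 0, 0, 0, 0], [0, 0, 0, 0, 0, 0]]}}

```text
time: 12.22
tool_pos: [0.4619, -0.0564, 0.0302]
tool_rot: [-0.0, 0.707, 0.707, -0.0]
contact_force: [-6.5, 1.4, 12.4]
gripper_width: 0.257
grasp_force: 60.0
```

>>> {"name": "play_rows", "arguments": {"commands": [[0, 0, 0, 0, 0, 0], [0, 0, 0, 0, 0, 0], [0, 0, 0, 0, 0, 0], [0, 0, 0, 0, 0, 0], [0, 0, 0, 0, 0, 0]], "hand": 60}}

```text
time: 12.63
tool_pos: [0.4611, -0.0562, 0.028]
tool_rot: [-0.0, 0.707, 0.707, -0.0]
contact_force: [0.1, 0.3, -0.1]
gripper_width: 0.701
grasp_force: 0.0
```

>>> {"name": "play_rows", "arguments": {"commands": [[0, 0, -20, 0, 0, 0], [0, 0, -40, 0, 0, 0], [0, 0, -40, 0, 0, 0], [0, 0, -20, 0, 0, 0], [0, 0, 0, 0, 0, 0]]}}

```text
time: 13.05
tool_pos: [0.465, -0.0573, 0.1547]
tool_rot: [0.005, 0.707, 0.707, 0.003]
contact_force: [0.3, -0.3, 1.0]
gripper_width: 0.701
grasp_force: 0.0
```

```bash
python3 - <<'E'
from h import *
w,s=wristf();im=w["image"];print(s["tool_pos"],s["tool_rot"],s["gripper_width"])
cv2.imwrite("pics/w6.png",im[:,:,::-1])
E
```

```text
[ 0.46495117 -0.05726741  0.15470875] [0.00500123 0.70728991 0.70690052 0.00276193] 0.7014654241379831
```

View pics/w6.png

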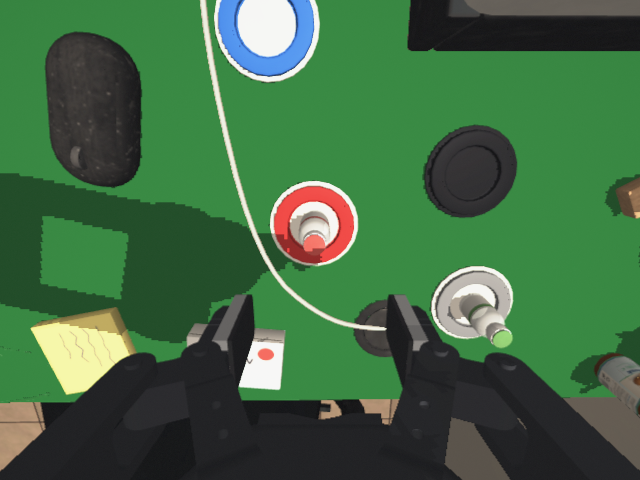

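The red vial is upright in the red well at (313,235), and green is fine in the grey stand. Next is the blue vial.

>>> {"name": "play_rows", "arguments": {"commands": [[33, -3.6, 0, 0, 0, 0], [33, -3.6, 0, 0, 0, 0], [33, -3.6, 0, 0, 0, 0], [33, -3.6, 0, 0, 0, 0], [33, -3.6, 0, 0, 0, 0]]}}

```text
time: 13.52
tool_pos: [0.4418, 0.11, 0.1461]
tool_rot: [-0.001, 0.708, 0.707, -0.001]
contact_force: [0.6, -0.0, 0.3]
gripper_width: 0.705
grasp_force: 0.0
```

>>> {"name": "play_rows", "arguments": {"commands": [[33, -3.6, 0, 0, 0, 0], [33, -3.6, 0, 0, 0, 0], [33, -3.6, 0, 0, 0, 0], [33, -3.6, 0, 0, 0, 0], [33, -3.6, 0, 0, 0, 0]]}}

```text
time: 13.93
tool_pos: [0.4239, 0.2749, 0.146]
tool_rot: [-0.001, 0.707, 0.707, -0.002]
contact_force: [0.8, -0.5, -0.8]
gripper_width: 0.698
grasp_force: 0.0
```

>>> {"name": "play_rows", "arguments": {"commands": [[0, 0, 0, 0, 0, 0], [0, 0, 0, 0, 0, 0], [0, 0, 0, 0, 0, 0]]}}

```text
time: 14.18
tool_pos: [0.4246, 0.2732, 0.1464]
tool_rot: [-0.0, 0.707, 0.707, -0.002]
contact_force: [0.5, -0.6, -0.0]
gripper_width: 0.701
grasp_force: 0.0
```

```bash
python3 - <<'E'
from h import *
w,s=wristf();im=w["image"];print(s["tool_pos"],s["tool_rot"])
c=proj(w,np.array((.4255,.288,.053)));print(c)
blob(w,"blue",c,25,.053)
b=proj(w,np.array((.4258,.287,.007)));blob(w,"green",b,60,.007,1)
cv2.imwrite("pics/w7.png",im[:,:,::-1])
E
```

```text
[0.42457512 0.27317631 0.14644188] [-3.84651055e-04  7.07125614e-01  7.07085940e-01 -1.64054192e-03]
[321.76325293 227.43886959]
blue 9 [313.  222.5] [0.4197 0.2914 0.053 ]
green 4263 [337.3 187.7] [0.4377 0.3067 0.007 ]
```

View pics/w7.png

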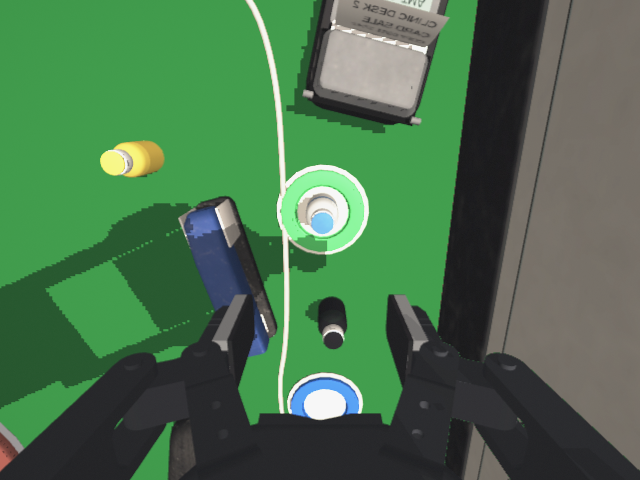

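The blue cap top is at (322,222) and the green stand's ring is centred at (323,210).

```bash
python3 - <<'E'
from h import *
w,s=wristf();print(s["tool_pos"],cast(w,(322,222),.054),cast(w,(323,209.5),.006))
E
```

```text
[0.42494473 0.27283025 0.14686783] [0.42610591 0.29162124 0.054     ] [0.42713116 0.28870747 0.006     ]
```

>>> {"name": "play_rows", "arguments": {"commands": [[18, 1, 0, 0, 0, 0], [0, 0, 28, 0, 0, 0], [0, 0, 30, 0, 0, 0], [0, 0, 28, 0, 0, 0], [0, 0, 20, 0, 0, 0]]}}

```text
time: 14.7
tool_pos: [0.4256, 0.2899, 0.0396]
tool_rot: [-0.0, 0.708, 0.706, -0.001]
contact_force: [-0.6, -0.8, 0.3]
gripper_width: 0.705
grasp_force: 0.0
```

>>> {"name": "play_rows", "arguments": {"commands": [[0, 0, 9, 0, 0, 0], [0, 0, 0, 0, 0, 0], [0, 0, 0, 0, 0, 0]]}}

```text
time: 14.95
tool_pos: [0.427, 0.2912, 0.0336]
tool_rot: [0.0, 0.708, 0.706, -0.0]
contact_force: [0.5, -0.1, -0.1]
gripper_width: 0.704
grasp_force: 0.0
```

>>> {"name": "play_rows", "arguments": {"commands": [[0, 0, 3, 0, 0, 0], [0, 0, 2, 0, 0, 0], [0, 0, 0, 0, 0, 0], [0, 0, 0, 0, 0, 0]]}}

```text
time: 15.28
tool_pos: [0.4271, 0.292, 0.0291]
tool_rot: [0.0, 0.707, 0.707, 0.001]
contact_force: [0.8, 0.5, 0.9]
gripper_width: 0.7
grasp_force: 0.0
```

>>> {"name": "play_rows", "arguments": {"commands": [[0, 0, 0, 0, 0, 0], [0, 0, 0, 0, 0, 0], [0, 0, 0, 0, 0, 0], [0, 0, 0, 0, 0, 0], [0, 0, 0, 0, 0, 0]], "hand": 10}}

```text
time: 15.7
tool_pos: [0.4269, 0.292, 0.0288]
tool_rot: [0.0, 0.707, 0.707, 0.0]
contact_force: [-0.3, 0.8, 2.6]
gripper_width: 0.26
grasp_force: 58.8
```

>>> {"name": "play_rows", "arguments": {"commands": [[0, 0, 0, 0, 0, 0], [0, 0, 0, 0, 0, 0]]}}

```text
time: 15.87
tool_pos: [0.4269, 0.292, 0.0288]
tool_rot: [0.0, 0.707, 0.707, 0.0]
contact_force: [0.6, 0.3, 3.9]
gripper_width: 0.26
grasp_force: 58.8
```

>>> {"name": "play_rows", "arguments": {"commands": [[0, 0, -10, 0, 0, 0], [0, 0, -25, 0, 0, 0], [0, 0, -25, 0, 0, 0], [0, 0, -25, 0, 0, 0], [0, 0, 0, 0, 0, 0]]}}

```text
time: 16.28
tool_pos: [0.4296, 0.2933, 0.1194]
tool_rot: [0.002, 0.707, 0.707, 0.005]
contact_force: [1.3, 0.5, 0.7]
gripper_width: 0.258
grasp_force: 58.7
```

>>> {"name": "play_rows", "arguments": {"commands": [[0, 0, 0, 0, 0, 0], [0, 0, 0, 0, 0, 0]]}}

```text
time: 16.45
tool_pos: [0.426, 0.2914, 0.1127]
tool_rot: [-0.0, 0.707, 0.707, -0.001]
contact_force: [-0.0, -0.9, 0.6]
gripper_width: 0.263
grasp_force: 58.7
```

>>> {"name": "play_rows", "arguments": {"commands": [[-40, 0.6, 0, 0, 0, 0], [-40, 0.6, 0, 0, 0, 0], [-40, 0.6, 0, 0, 0, 0], [-40, 0.6, 0, 0, 0, 0], [-39, 0.6, 0, 0, 0, 0]]}}

```text
time: 16.87
tool_pos: [0.4276, 0.0911, 0.1112]
tool_rot: [-0.001, 0.707, 0.707, -0.001]
contact_force: [0.8, 0.3, -0.5]
gripper_width: 0.262
grasp_force: 58.8
```

>>> {"name": "play_rows", "arguments": {"commands": [[0, 0, 0, 0, 0, 0], [0, 0, 0, 0, 0, 0], [0, 0, 0, 0, 0, 0]]}}

```text
time: 17.12
tool_pos: [0.4285, 0.0927, 0.1119]
tool_rot: [-0.001, 0.708, 0.707, -0.001]
contact_force: [-0.2, 0.5, 0.1]
gripper_width: 0.263
grasp_force: 58.8
```

>>> {"name": "play_rows", "arguments": {"commands": [[-1, 0, 20, 0, 0, 0], [0, 0, 25, 0, 0, 0], [0, 0, 20, 0, 0, 0], [0, 0, 7, 0, 0, 0], [0, 0, 0, 0, 0, 0]]}}

```text
time: 17.53
tool_pos: [0.427, 0.0928, 0.0386]
tool_rot: [-0.002, 0.706, 0.708, -0.002]
contact_force: [-0.9, -0.3, -0.2]
gripper_width: 0.263
grasp_force: 58.8
```

>>> {"name": "play_rows", "arguments": {"commands": [[0, 0, 2, 0, 0, 0], [0, 0, 2, 0, 0, 0], [0, 0, 0, 0, 0, 0], [0, 0, 0, 0, 0, 0]]}}

```text
time: 17.87
tool_pos: [0.4303, 0.0919, 0.0383]
tool_rot: [0.001, 0.707, 0.707, 0.001]
contact_force: [0.3, -0.5, -0.8]
gripper_width: 0.263
grasp_force: 58.8
```

>>> {"name": "play_rows", "arguments": {"commands": [[0, -1, 4, 0, 0, 0], [0, 0, 3, 0, 0, 0], [0, 0, 2, 0, 0, 0], [0, 0, 0, 0, 0, 0], [0, 0, 0, 0, 0, 0]]}}

```text
time: 18.28
tool_pos: [0.4286, 0.0917, 0.0287]
tool_rot: [-0.0, 0.707, 0.707, -0.0]
contact_force: [-2.6, -0.3, 4.5]
gripper_width: 0.268
grasp_force: 59.1
```

Touchdown. I'll release, rise, and head for the green vial in the grey stand by way of the front.

>>> {"name": "play_rows", "arguments": {"commands": [[0, 0, 0, 0, 0, 0], [0, 0, 0, 0, 0, 0], [0, 0, 0, 0, 0, 0], [0, 0, 0, 0, 0, 0], [0, 0, 0, 0, 0, 0]], "hand": 60}}

```text
time: 18.7
tool_pos: [0.4283, 0.0918, 0.0281]
tool_rot: [-0.0, 0.707, 0.707, -0.0]
contact_force: [0.6, -0.7, 0.3]
gripper_width: 0.706
grasp_force: 0.0
```

>>> {"name": "play_rows", "arguments": {"commands": [[0, 0, -20, 0, 0, 0], [0, 0, -40, 0, 0, 0], [0, 0, -40, 0, 0, 0], [0, 0, -20, 0, 0, 0], [0, 0, 0, 0, 0, 0]]}}

```text
time: 19.12
tool_pos: [0.4322, 0.092, 0.1548]
tool_rot: [0.004, 0.707, 0.707, 0.004]
contact_force: [0.4, -0.3, 0.9]
gripper_width: 0.701
grasp_force: 0.0
```

>>> {"name": "play_rows", "arguments": {"commands": [[-37, 6, 0, 0, 0, 0], [-37, 6, 0, 0, 0, 0], [-37, 6, 0, 0, 0, 0], [-37, 6, 0, 0, 0, 0], [-37, 6, 0, 0, 0, 0]]}}

```text
time: 19.53
tool_pos: [0.4578, -0.0947, 0.1473]
tool_rot: [-0.0, 0.707, 0.707, -0.0]
contact_force: [0.5, 0.4, -0.0]
gripper_width: 0.702
grasp_force: 0.0
```

>>> {"name": "play_rows", "arguments": {"commands": [[-7, 28, 0, 0, 0, 0], [-7, 28, 0, 0, 0, 0], [-7, 28, 0, 0, 0, 0], [-7, 28, 0, 0, 0, 0], [-7, 28, 0, 0, 0, 0]]}}

```text
time: 19.95
tool_pos: [0.5989, -0.1287, 0.1465]
tool_rot: [-0.001, 0.707, 0.707, -0.0]
contact_force: [-0.3, -1.0, 1.0]
gripper_width: 0.703
grasp_force: 0.0
```

>>> {"name": "play_rows", "arguments": {"commands": [[0, 0, 0, 0, 0, 0], [0, 0, 0, 0, 0, 0], [0, 0, 0, 0, 0, 0]]}}

```text
time: 20.2
tool_pos: [0.5972, -0.128, 0.1469]
tool_rot: [-0.001, 0.707, 0.707, -0.001]
contact_force: [-1.5, 0.4, 0.6]
gripper_width: 0.702
grasp_force: 0.0
```

```bash
python3 - <<'E'
from h import *
w,s=wristf();im=w["image"];print(s["tool_pos"],s["tool_rot"])
c=proj(w,np.array((.605,-.131,.058)));print(c);blob(w,"cgreen",c,11,.058)
cv2.imwrite("pics/w8.png",im[:,:,::-1])
f=imaging.grab_frame("top");b=proj(f,np.array((.429,.0915,.05)));print(b);blob(f,"blue",b,7,.05)
E
```

```text
[ 0.59724448 -0.1279503   0.14690245] [-1.19580733e-03  7.07268711e-01  7.06943541e-01 -6.08213308e-04]
[331.85455544 255.18316282]
cgreen 311 [332.  257.5] [ 0.6051 -0.1327  0.058 ]
[288.35417078 258.36159838]
blue 21 [288. 258.] [0.4297 0.0922 0.05  ]
```

View pics/w8.png

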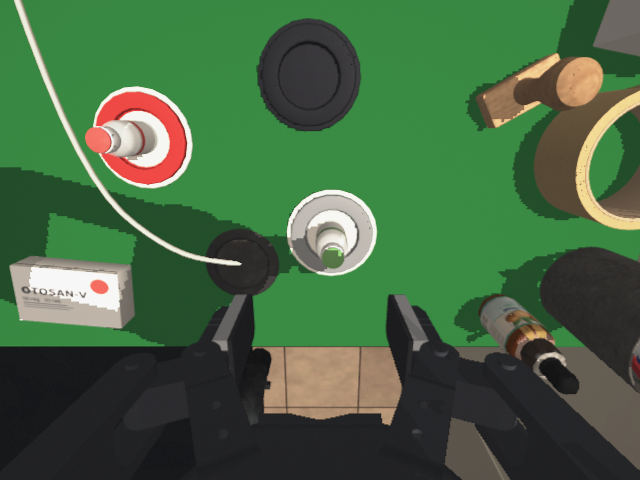

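The blue vial is centred in its stand (checked in the top view), and the green cap is at (332,258). I'll shift +8 mm in x and -3 mm in y, then descend.

>>> {"name": "play_rows", "arguments": {"commands": [[-3, 8, 20, 0, 0, 0], [0, 0, 28, 0, 0, 0], [0, 0, 30, 0, 0, 0], [0, 0, 25, 0, 0, 0], [0, 0, 9, 0, 0, 0]]}}

```text
time: 20.72
tool_pos: [0.6025, -0.13, 0.032]
tool_rot: [-0.003, 0.707, 0.707, -0.002]
contact_force: [-1.8, 0.9, -0.8]
gripper_width: 0.702
grasp_force: 0.0
```

>>> {"name": "play_rows", "arguments": {"commands": [[0, 0, 0, 0, 0, 0], [0, 0, 0, 0, 0, 0], [0, 0, 0, 0, 0, 0]]}}

```text
time: 20.97
tool_pos: [0.6076, -0.1318, 0.0388]
tool_rot: [0.002, 0.707, 0.707, 0.001]
contact_force: [0.2, 0.7, 1.0]
gripper_width: 0.7
grasp_force: 0.0
```

>>> {"name": "play_rows", "arguments": {"commands": [[0, -1, 4, 0, 0, 0], [0, 0, 4, 0, 0, 0], [0, 0, 2, 0, 0, 0], [0, 0, 0, 0, 0, 0], [0, 0, 0, 0, 0, 0]]}}

```text
time: 21.38
tool_pos: [0.6052, -0.1313, 0.0262]
tool_rot: [-0.0, 0.707, 0.707, -0.0]
contact_force: [0.2, -0.1, -0.5]
gripper_width: 0.703
grasp_force: 0.0
```

>>> {"name": "play_rows", "arguments": {"commands": [[0, 0, 0, 0, 0, 0], [0, 0, 0, 0, 0, 0], [0, 0, 0, 0, 0, 0], [0, 0, 0, 0, 0, 0], [0, 0, 0, 0, 0, 0]], "hand": 10}}

```text
time: 21.8
tool_pos: [0.6056, -0.1314, 0.0266]
tool_rot: [0.0, 0.707, 0.707, 0.0]
contact_force: [0.4, -0.1, 1.5]
gripper_width: 0.267
grasp_force: 58.7
```

>>> {"name": "play_rows", "arguments": {"commands": [[0, 0, 0, 0, 0, 0], [0, 0, 0, 0, 0, 0]]}}

```text
time: 21.97
tool_pos: [0.6056, -0.1314, 0.0266]
tool_rot: [0.0, 0.707, 0.707, 0.0]
contact_force: [-1.0, -0.3, 1.8]
gripper_width: 0.266
grasp_force: 58.7
```

>>> {"name": "play_rows", "arguments": {"commands": [[0, 0, -10, 0, 0, 0], [0, 0, -30, 0, 0, 0], [0, 0, -30, 0, 0, 0], [0, 0, -30, 0, 0, 0], [0, 0, 0, 0, 0, 0]]}}

```text
time: 22.38
tool_pos: [0.6094, -0.1326, 0.1348]
tool_rot: [0.006, 0.707, 0.707, 0.003]
contact_force: [1.7, -0.8, 0.8]
gripper_width: 0.267
grasp_force: 58.7
```

>>> {"name": "play_rows", "arguments": {"commands": [[0, 0, 0, 0, 0, 0], [0, 0, 0, 0, 0, 0]]}}

```text
time: 22.55
tool_pos: [0.6049, -0.1312, 0.1261]
tool_rot: [-0.0, 0.707, 0.707, -0.0]
contact_force: [-0.5, -0.9, -0.6]
gripper_width: 0.265
grasp_force: 58.7
```

>>> {"name": "play_rows", "arguments": {"commands": [[6, -30, 0, 0, 0, 0], [6, -30, 0, 0, 0, 0], [6, -30, 0, 0, 0, 0], [6, -30, 0, 0, 0, 0], [6, -30, 0, 0, 0, 0]]}}

```text
time: 22.97
tool_pos: [0.4524, -0.1003, 0.1237]
tool_rot: [-0.002, 0.707, 0.707, -0.001]
contact_force: [-0.3, 0.2, 0.9]
gripper_width: 0.264
grasp_force: 58.9
```

>>> {"name": "play_rows", "arguments": {"commands": [[38, -3, 0, 0, 0, 0], [38, -3, 0, 0, 0, 0], [38, -3, 0, 0, 0, 0], [38, -3, 0, 0, 0, 0], [38, -3, 0, 0, 0, 0]]}}

```text
time: 23.38
tool_pos: [0.4385, 0.0902, 0.1244]
tool_rot: [-0.001, 0.708, 0.707, -0.001]
contact_force: [1.5, 0.1, -0.0]
gripper_width: 0.266
grasp_force: 59.0
```

>>> {"name": "play_rows", "arguments": {"commands": [[38, -3, 0, 0, 0, 0], [38, -3, 0, 0, 0, 0], [38, -3, 0, 0, 0, 0], [38, -3, 0, 0, 0, 0], [38, -3, 0, 0, 0, 0]]}}

```text
time: 23.8
tool_pos: [0.4236, 0.2801, 0.1241]
tool_rot: [-0.001, 0.707, 0.707, -0.002]
contact_force: [-0.3, -1.2, 0.4]
gripper_width: 0.265
grasp_force: 59.0
```

>>> {"name": "play_rows", "arguments": {"commands": [[0, 0, 0, 0, 0, 0], [0, 0, 0, 0, 0, 0], [0, 0, 0, 0, 0, 0]]}}

```text
time: 24.05
tool_pos: [0.4243, 0.2782, 0.1245]
tool_rot: [-0.0, 0.707, 0.707, -0.002]
contact_force: [0.5, -0.6, -0.4]
gripper_width: 0.265
grasp_force: 59.0
```

>>> {"name": "play_rows", "arguments": {"commands": [[10, 2, 0, 0, 0, 0], [0, 0, 25, 0, 0, 0], [0, 0, 30, 0, 0, 0], [0, 0, 20, 0, 0, 0], [0, 0, 7, 0, 0, 0]]}}

```text
time: 24.47
tool_pos: [0.4253, 0.2867, 0.0403]
tool_rot: [-0.001, 0.708, 0.706, -0.003]
contact_force: [-0.3, -0.3, -0.4]
gripper_width: 0.266
grasp_force: 59.0
```

>>> {"name": "play_rows", "arguments": {"commands": [[0, 0, 0, 0, 0, 0], [0, 0, 0, 0, 0, 0], [0, 0, 0, 0, 0, 0]]}}

```text
time: 24.72
tool_pos: [0.4289, 0.2891, 0.046]
tool_rot: [0.0, 0.708, 0.707, 0.001]
contact_force: [-0.2, 0.4, -0.8]
gripper_width: 0.264
grasp_force: 59.0
```

>>> {"name": "play_rows", "arguments": {"commands": [[0, -2, 6, 0, 0, 0], [0, 0, 5, 0, 0, 0], [0, 0, 3, 0, 0, 0], [0, 0, 0, 0, 0, 0], [0, 0, 0, 0, 0, 0]]}}

```text
time: 25.13
tool_pos: [0.4253, 0.2887, 0.03]
tool_rot: [-0.0, 0.707, 0.707, -0.0]
contact_force: [0.4, -0.9, -0.1]
gripper_width: 0.264
grasp_force: 59.0
```

>>> {"name": "play_rows", "arguments": {"commands": [[0, 0, 1, 0, 0, 0], [0, 0, 0, 0, 0, 0], [0, 0, 0, 0, 0, 0]]}}

```text
time: 25.38
tool_pos: [0.4256, 0.2888, 0.0294]
tool_rot: [0.0, 0.707, 0.707, 0.0]
contact_force: [-0.3, -0.8, 0.0]
gripper_width: 0.266
grasp_force: 59.0
```

>>> {"name": "play_rows", "arguments": {"commands": [[0, 1, 1, 0, 0, 0], [0, 0, 1, 0, 0, 0], [0, 0, 0, 0, 0, 0], [0, 0, 0, 0, 0, 0]]}}

```text
time: 25.72
tool_pos: [0.4265, 0.2887, 0.0272]
tool_rot: [-0.0, 0.707, 0.707, -0.0]
contact_force: [0.3, -0.5, -0.7]
gripper_width: 0.266
grasp_force: 59.0
```

>>> {"name": "play_rows", "arguments": {"commands": [[0, 0, 1, 0, 0, 0], [0, 0, 0, 0, 0, 0], [0, 0, 0, 0, 0, 0]]}}

```text
time: 25.97
tool_pos: [0.4267, 0.2889, 0.0266]
tool_rot: [0.0, 0.707, 0.707, 0.0]
contact_force: [-0.5, -0.4, 3.1]
gripper_width: 0.264
grasp_force: 59.1
```

Touchdown. I'll release, rise and check.

>>> {"name": "play_rows", "arguments": {"commands": [[0, 0, 0, 0, 0, 0], [0, 0, 0, 0, 0, 0], [0, 0, 0, 0, 0, 0], [0, 0, 0, 0, 0, 0], [0, 0, 0, 0, 0, 0]], "hand": 60}}

```text
time: 26.38
tool_pos: [0.4265, 0.2887, 0.0262]
tool_rot: [-0.0, 0.707, 0.707, -0.0]
contact_force: [0.2, 0.3, -0.0]
gripper_width: 0.703
grasp_force: 0.0
```

>>> {"name": "play_rows", "arguments": {"commands": [[0, 0, -20, 0, 0, 0], [0, 0, -40, 0, 0, 0], [0, 0, -40, 0, 0, 0], [0, 0, -40, 0, 0, 0], [0, 0, -20, 0, 0, 0]]}}

```text
time: 26.8
tool_pos: [0.4285, 0.2898, 0.1922]
tool_rot: [0.001, 0.707, 0.707, 0.004]
contact_force: [1.2, 0.6, 0.9]
gripper_width: 0.7
grasp_force: 0.0
```

>>> {"name": "play_rows", "arguments": {"commands": [[-30, -10, 0, 0, 0, 0], [-30, -10, 0, 0, 0, 0], [-30, -5, 0, 0, 0, 0], [0, 0, 0, 0, 0, 0], [0, 0, 0, 0, 0, 0]]}}

```text
time: 27.22
tool_pos: [0.4014, 0.198, 0.1863]
tool_rot: [0.0, 0.708, 0.706, 0.0]
contact_force: [-0.1, 0.1, 0.1]
gripper_width: 0.706
grasp_force: 0.0
```

```bash
python3 - <<'E'
from h import *
f=imaging.grab_frame("scene");cv2.imwrite("pics/s9.png",cv2.resize(f["image"][170:410,140:460],None,fx=2.4,fy=2.4)[:,:,::-1])
E
```

```text
(no output)
```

View pics/s9.png

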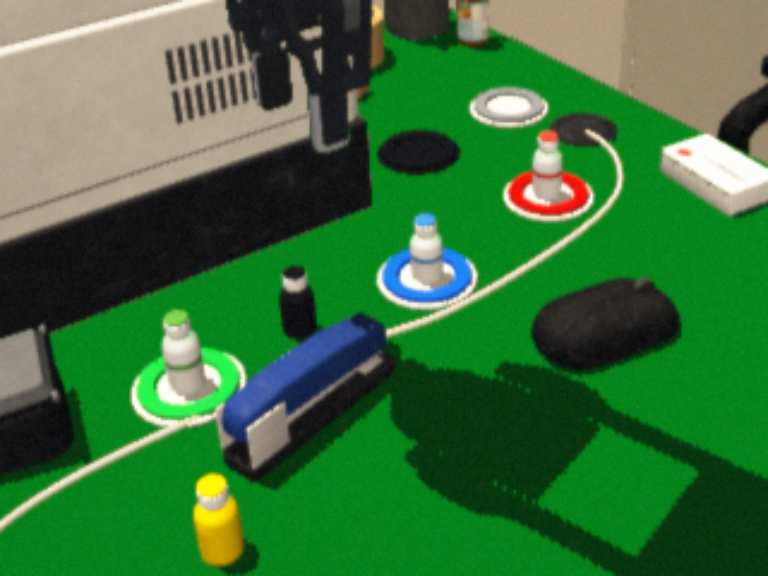

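All three vials stand upright in their matching stands: green at (185,360), blue at (427,255) and red at (547,170). The grey stand is empty, and the stapler and carton have not moved.

```bash
python3 -c "
from plant import manip
print(manip.job_done())"
```

```text
the job is handed in; nothing more can be done
None
```

The job is handed in: red, blue and green vials each stand upright and released in their matching stands, the grey stand is empty, and the stapler and carton were left where they lay; no verdict came back.

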